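# Lock the flea comb with the sprung hook

### The job

Lock the flea comb in its clip: press the steel knob of the sprung hook down, slide its carriage along until the lowered hook has passed under the cross-bar of the comb's wire loop and its upright face just meets the bar, then let go so that the spring lifts the hook and catches the bar. The comb stands somewhat differently in its clip each time, so feel for the bar, and meet it gently: do not shove it (keep well under 10 N sideways). Leave everything else on the table where it is.

Things in the scene. Friction and masses are not known exactly. Their poses are not given: they have to be found in the camera images.
- rail: Fixed hook rail: dark steel base plate 90 x 215 x 12 mm carrying two level steel rods (8 mm thick, 32 mm apart, 90 mm above the table) along its own y axis. Origin on the table midway between the rods; z up. The end towards +y faces the comb clip.
- carriage: Block 48 x 30 x 24 mm that slides on the rods along the rail's y (range 125 mm, friction about 3 N, stays where left) and carries the sprung hook. Origin on the table plane under the block's centre; block top at 102 mm; axes as the rail's. It starts within 30 mm of its -y end.
- knob (a point): Centre of the upright round steel knob on top of the sprung plunger: diameter 24 mm, height 32 mm, axis vertical over the carriage's centre; centre 144 mm above the table when up, its underside then 26 mm above the carriage. It can be pinched from above or pressed; pushing it along the rail slides the carriage.
- hook (a joint): Plunger depth in m: 0 up, 0.020 bottom stop. Spring about 5.5 N at 0, 9.5 N at 0.020, damped (120 N per m/s). The hook is one piece with the knob and sinks with it. Let go with the bar caught, it rests near 0.005, tongue bearing up on the bar; near 0.014 if the tip came up under the bar; 0 if nothing is caught.
- hook_face (a point): On the upright face of the hook, which looks along the rail's +y, 75 mm ahead of the knob's axis; sinks with the knob. This face (61 to 87 mm above the table when up) is what meets the bar. From its foot a tongue 10 mm wide runs on along +y to the upturned tip; the gap between face and tip is 10 mm.
- hook_tip (a point): Top of the hook's upturned tip, 87.5 mm ahead of the knob's axis; tip 5 mm thick, 9 mm above the tongue. When up, the tongue's top is 61 mm and the tip's top 70 mm above the table, so the tip would run into the bar. Pressed over 0.014 it passes under the bar; about 0.017 is comfortable, and the face still meets the bar.
- clip: Fixed steel spring clip on a foot 80 x 70 x 12 mm, jaws 52 to 68 mm above the table, tightly gripping a flat stainless flea comb lying along the clip's y, teeth towards +y, a wire loop (46 mm wide, 30 mm deep inside) towards the rail. Origin on the table under the jaws, axes nearly parallel to the rail's.
- bar_near (a point): Nearest place to the rail where the loop's cross-bar (the post to catch) can be: a point fixed to the clip, 80 mm from its origin along its -y, 60 mm above the table. The bar, a level steel rod along x, 8 mm in diameter, 40 mm long, has its axis at this height and 0 to 30 mm further along the clip's +y; how far differs each time and is not measured.
- brush: Bystander: yellow plastic brush, 200 mm long, lying; origin under its middle.
- bowl: Bystander: empty white porcelain bowl, 120 mm across, 50 mm high; origin under its middle.
- tin: Bystander: lidded steel tin, 76 mm across, 50 mm high; origin under its middle.
- jar: Bystander: small amber jar, 52 mm across, 65 mm high; origin under its middle.
- tray: Bystander: bamboo tray 260 x 180 x 30 mm with a hair clipper lying in it; origin under its middle.
- spray: Bystander: white bottle, 60 mm across, 190 mm high; origin under its middle.
- jar2: Bystander: glass jar, 80 mm across, 90 mm high; origin under its middle.
Things that resemble listed ones, but are neither listed nor needed, are in the scene too. What is shaped like the rail but blue or turquoise is not meant.

How it is judged (in metres and radians):
On the way, in this order (a step that is already met when the one before it is completed fails the run):
1. the knob is pressed so that the hook is lowered below the bar (value of joint hook above 0.0135 m), for 0.2 s.
2. the hook has come up and caught the bar (value of joint hook between 0.0033 and 0.0068 m and contact force between carriage and clip above 3 N), for 0.2 s.
At the end, for the whole second after the job is handed in: The hook has caught the bar: the plunger rests 3.3 to 6.8 mm down with the hook bearing on the comb's bar with more than 3 N, and the carriage is at rest (all of step 2 and linear speed of carriage below 0.005 m/s); the robot touches nothing.
It fails at once if the lowered hook (plunger deeper than 8 mm) presses on the comb or its clip with more than 10 N (value of joint hook above 0.008 m and contact force between carriage and clip above 10 N).
It fails at once if the hook is driven into the comb or its clip with more than 25 N at any height (contact force between carriage and clip above 25 N).
It fails at once if the robot pushes on the comb or its clip with more than 5 N (contact force between any of the fingers, the arm and clip above 5 N).
It fails at once if a bystander is moved more than 20 mm (distance of any of brush, bowl, tin, jar, tray, spray, jar2 from where it was at the start of the episode above 0.02 m).
It also fails if it takes over 42 s, if anything falls off the work surface, if the arm or the gripper's body presses on something with over 40 N, if the wrist force passes 120 N, or if a joint passes its speed limit or range.

### The arm

A 6-joint arm with a two-finger parallel gripper is mounted at the origin on the work surface. World frame = base frame: x ahead of the robot, y to its left, z up, the work surface at z = 0. Lengths are in m, angles in degrees, forces in N, time in s.
With the tool pointing down it reaches from about 0.25 to 0.725 m from the base axis. Payload 9.7 kg.
Tool frame: the origin (TCP) lies midway between the tips of the shut fingers; the grasp point (between the pads) lies bot.grasp_offset behind it (bot.grasp_offset is the distance from the TCP to the grasp point, in m); x points along the fingers, y is the direction in which the jaws open and shut, and the axes are right-handed (so a half turn about x gives the same grasp; the last joint's range is limited). The gripper opens to 85 mm and grips with 20 to 120 N. Pads are 22 mm wide; open, the fingers measure 114 mm over their backs; the gripper's body (76 mm by 85 mm) begins 54 mm behind the grasp point. The pads swing forward as they close: fully open they stand 13 mm farther back than shut.
Start: joints at [76.261, 4.979, 10.078, 95.1, 0, 90], TCP at [0.131, 0.534, 0.231] pointing down, gripper open.
Joint ranges: [-179.16, 179.16], [-48.56, 103.87], [-65.8, 70.77], [-126.05, 130.52], [-82.76, 87.17], [-180, 180]. Speed limits (degrees/s): [127.2, 127.2, 147.25, 180, 180, 180].

### API

Orientations are given as [roll, pitch, yaw] about the fixed x, y, z axes, in that order (R = Rz(yaw) Ry(pitch) Rx(roll)).
In Python, from workcell import status, camera, bot gives the robot as it stands.
- The arm moves only by the shell command python3 -m jog 'ROWS' [OPENING] [FORCE]. ROWS is text: rows parted by semicolons, each of 4 numbers parted by spaces: the shift along the tool's x, y, z in mm, then the turn about the tool's x in degrees. A call has exactly 8 rows; each row is the pose to reach, as a shift and turn from the pose commanded when the call began, along the tool's axes at that moment; what a row does not reach only later rows make up. A row lasts 1/8 s, in which the tool goes at most 62.5 mm and 10.7 degrees, less where a joint would pass 70% of its speed; a pose out of reach is approached as far as the arm can. A call with a gripper value outside its range is refused whole. OPENING is the opening, from 0 (shut) to 1 (fully open), set as the call begins (- or left out, the last holds). The fingers move at their own pace and stop on an object; FORCE is the grip in N (left out, the last holds). Time passes only in rows, so rows that repeat a pose let the fingers close, or fill a call up. It gives the time, the measured TCP pose, the force and the opening at its end, in the units of the state.
- status.get_obs(): the state, without advancing time (a new reading comes with each control period).
- camera(name): name is "scene" or "top"; returns a dict with "color" (400x640x3 uint8, red, green, blue), "vfov" (degrees; the focal length in pixels is half the picture's height over the tangent of half this angle, whatever the lens; pixels are square), "cx", "cy" (the principal point, pixels), "rvec" (rotation vector, rad) and "tvec" (3), from world to camera coordinates, as OpenCV has them. Camera axes: x right, y down, z forward; pixel columns grow to the right and rows downward; lengths in m; the calibration is good to about 2 mm. A picture is of the moment at which its call begins. There is no depth.
- bot.job_done(): hands the job in, once; it reports no verdict.
The state is a dict: "time": time; "q": joint angles; "qd": joint speeds; "joint_efforts": joint torques, N m; "ee_pos": TCP position; "tcp_rot": TCP orientation; "wrist_force": force on the tool from outside, world axes, zero at the start; "torque": the same for the moment, N m; "opening": finger opening in m.
Only numpy, scipy, OpenCV 4.12 (cv2) and the standard library are available. Lean on these libraries where they do the work, as an engineer would, in place of code of your own. Each camera call takes 0.05 s, during which the arm holds its last target. There are 200 camera calls.

## Working session

There is one attempt and no reset: what is moved stays moved. The work goes in short steps, Python scripts to look and compute and a shell command to move; the robot and the scene stay as the last step left them, time stands still between calls to the robot, and variables do not carry over. Pictures are saved under pics/ and viewed, about 8 in all and at most 12, crops included, and the job is handed in when it is done.

```bash
mkdir -p pics
cat > h.py <<'E'
import numpy as np,cv2
from workcell import status,camera,bot
def grab(n,f):
    c=camera(n); cv2.imwrite('pics/'+f+'.png',c['color'][:,:,::-1]); np.save('pics/'+f+'.npy',{k:c[k] for k in c},allow_pickle=True); return c
def load(f): return np.load('pics/'+f+'.npy',allow_pickle=True).item()
def K(c):
    f=200/np.tan(np.radians(c['vfov'])/2); return np.array([[f,0,c['cx']],[0,f,c['cy']],[0,0,1.]])
def ray(c,u,v):
    R=cv2.Rodrigues(np.array(c['rvec'],float))[0]; t=np.array(c['tvec'],float).ravel()
    d=R.T@np.linalg.inv(K(c))@[u,v,1]; return -R.T@t,d/np.linalg.norm(d)
def onz(c,u,v,z):
    o,d=ray(c,u,v); return o+d*(z-o[2])/d[2]
def proj(c,P):
    return cv2.projectPoints(np.array(P,float).reshape(-1,1,3),np.array(c['rvec'],float),np.array(c['tvec'],float),K(c),None)[0].reshape(-1,2)
def tri(c1,p1,c2,p2):
    o1,d1=ray(c1,*p1);o2,d2=ray(c2,*p2)
    s=np.linalg.lstsq(np.c_[d1,-d2],o2-o1,rcond=None)[0]
    a=o1+s[0]*d1;b=o2+s[1]*d2; return (a+b)/2,np.linalg.norm(a-b)
E
python3 - <<'E'
from h import *
for n in ('top','scene'):
    c=grab(n,n+'0'); print(n,c['vfov'],c['cx'],c['cy'],ray(c,320,200), [k for k in c])
s=status.get_obs(); print(s, bot.grasp_offset)
E
```

```text
top 55.92008595307885 323.85596508173586 195.90974586295243 (array([0.34294753, 0.02553466, 1.30600811]), array([ 0.12401028,  0.01818956, -0.9921142 ])) ['color', 'vfov', 'cx', 'cy', 'rvec', 'tvec']
scene 56.78035375584102 316.7935925384621 199.2682926138827 (array([ 1.36073761, -0.56021814,  0.8126308 ]), array([-0.68913416,  0.47819321, -0.54444959])) ['color', 'vfov', 'cx', 'cy', 'rvec', 'tvec']
{'time': 0.1, 'q': array([ 7.62594842e+01,  5.01014349e+00,  1.00390823e+01,  9.50979762e+01,
       -9.97144099e-04,  8.99995087e+01]), 'qd': array([-0.12412527, -0.00864642,  0.08063071,  0.16387863, -0.06948993,
       -0.02915464]), 'joint_efforts': array([ 4.27151826e-05, -5.21562016e+01,  4.65651762e+01,  1.60539011e-02,
        1.28613382e-05,  7.04916125e-07]), 'ee_pos': array([0.13059834, 0.53407341, 0.23063368]), 'tcp_rot': array([ -89.17299597,   89.93095537, -102.91301982]), 'wrist_force': array([-0.01927777,  1.14458132,  0.14850151]), 'torque': array([-0.02134402, -0.02403247, -0.01429014]), 'opening': 0.08556992127215043} 0.0187
```

View pics/top0.png

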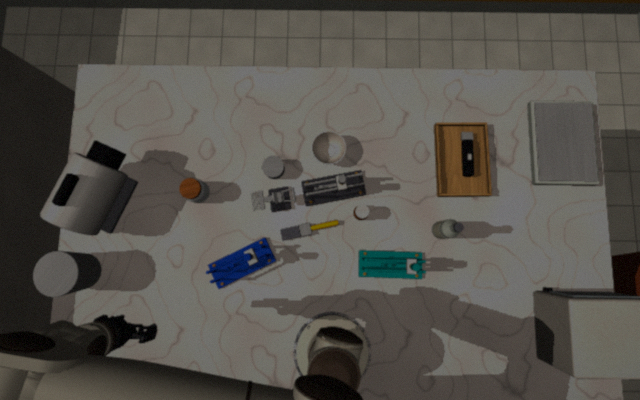

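View pics/scene0.png

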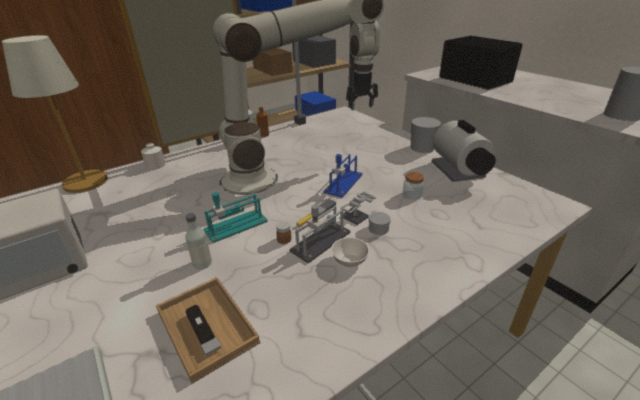

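Top view: the dark rail is around (335,187) with the clip to its left at (280,200). The blue and turquoise ones are decoys. In the scene view the rail is at (320,235) and the clip at (357,207). Next I'll enlarge both.

Run:
```python
from h import *
a=load('top0')['color'][155:225,240:380]; b=load('scene0')['color'][180:265,280:390]
r=lambda x,s:cv2.resize(cv2.convertScaleAbs(x,alpha=1.5),None,fx=s,fy=s,interpolation=cv2.INTER_CUBIC)[:,:,::-1]
A=r(a,5.7);B=r(b,7)
cv2.imwrite('pics/ca.png',A);cv2.imwrite('pics/cb.png',B)
```

```text
(no output)
```

View pics/ca.png

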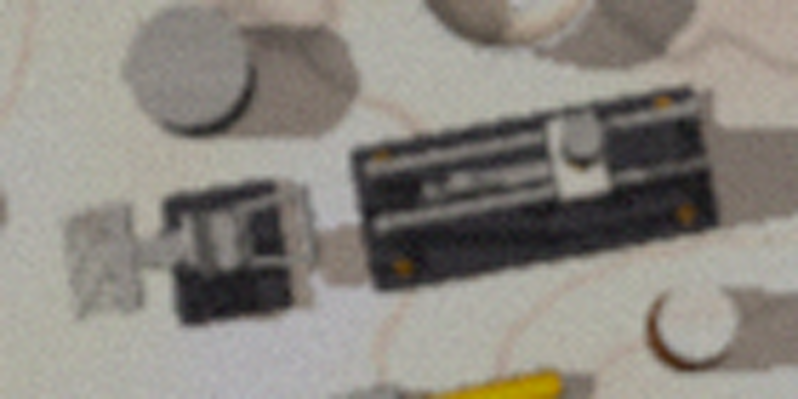

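View pics/cb.png

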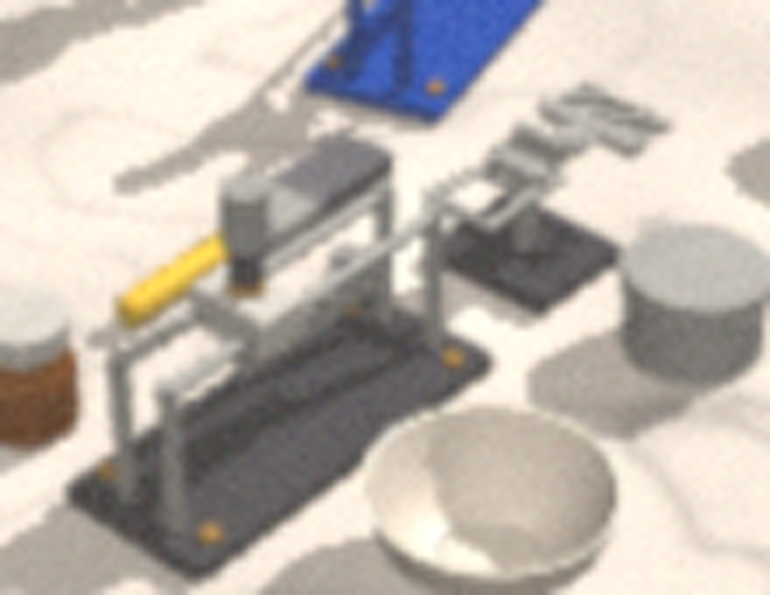

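Top crop: knob top at about (583,128), rods from (370,168) to (695,107) and from (375,222) to (705,163), and the loop's bar near (303,225). Scene crop: the knob spans about (247,183) at its top to (245,250) at its bottom. Now I'll convert these to positions.

Run:
```python
from h import *
t=load('top0');s=load('scene0')
T=lambda x,y:((x+.5)/5.7-.5+240,(y+.5)/5.7-.5+155)
S=lambda x,y:((x+.5)/7-.5+280,(y+.5)/7-.5+180)
p=lambda n,v:print(n,np.round(v,4))
pl=[onz(t,*T(*q),.012) for q in [(355,150),(690,88),(718,225),(380,290)]]
for i in range(4): p('plate',pl[i]); print(np.linalg.norm(pl[i]-pl[(i+1)%4]))
ang=lambda a,b:np.degrees(np.arctan2(*(b-a)[[1,0]]))
print('plate ang',ang(pl[1],pl[0]),ang(pl[2],pl[3])); p('plate c',np.mean(pl,0))
r=[onz(t,*T(*q),.094) for q in [(370,168),(695,107),(375,222),(705,163)]]
print('rod ang',ang(r[1],r[0]),ang(r[3],r[2])); p('rod c',np.mean(r,0)); 
p('knob top',onz(t,*T(583,128),.160)); p('knob scene',onz(s,*S(247,183),.160)); print(tri(t,T(583,128),s,S(247,183)))
b=[onz(t,*T(*q),.06) for q in [(290,185),(315,265),(303,225)]]
for x in b:p('bar',x)
f=[onz(t,*T(*q),.012) for q in [(165,200),(275,182),(295,310),(183,324)]]
for x in f:p('foot',x)
p('foot c',np.mean(f,0))
```

```text
plate [0.5708 0.1137 0.012 ]
0.20884954164234343
plate [ 0.6126 -0.0909  0.012 ]
0.08637208071013106
plate [ 0.5279 -0.1083  0.012 ]
0.20913923233619305
plate [0.4849 0.0964 0.012 ]
0.08757883346861832
plate ang 101.54471168471655 101.87521051628242
plate c [0.549  0.0027 0.012 ]
rod ang 101.68134471965308 101.15367950980784
rod c [0.5493 0.004  0.094 ]
knob top [ 0.5587 -0.0197  0.16  ]
knob scene [ 0.5519 -0.0193  0.16  ]
(array([ 0.55720337, -0.02092844,  0.16372673]), np.float64(0.0031560861687528943))
bar [0.5409 0.1481 0.06  ]
bar [0.4937 0.1321 0.06  ]
bar [0.5172 0.1398 0.06  ]
foot [0.538  0.2289 0.012 ]
foot [0.5502 0.162  0.012 ]
foot [0.4719 0.1476 0.012 ]
foot [0.4623 0.2152 0.012 ]
foot c [0.5056 0.1884 0.012 ]
```

```bash
cat >> h.py <<'E'
from scipy.spatial.transform import Rotation as Ro
D=np.array([np.cos(np.radians(101.6)),np.sin(np.radians(101.6)),0])
def st():
    s=status.get_obs();R=Ro.from_euler('xyz',s['tcp_rot'],degrees=True).as_matrix();return s,R
def to(P):
    s,R=st(); sh=R.T@(np.array(P)-s['ee_pos'])*1000
    # turn about tool x to bring +-z onto D
    d=R.T@D; a=np.degrees(np.arctan2(-d[1],d[2])); a=(a+90)%180-90
    print('shift mm',sh.round(1),'turn',round(a,1),'t',s['time'],'pos',s['ee_pos'].round(4),'F',s['wrist_force'].round(1),'open',s['opening'],'q6',s['q'][5])
E
python3 - <<'E'
from h import *
s,R=st(); print(R.round(3)); to([.554,-.02,.200])
E
```

```text
[[-0.     0.238  0.971]
 [-0.001  0.971 -0.238]
 [-1.    -0.001  0.   ]]
shift mm [  31.2 -437.6  542.9] turn 64.7 t 0.1 pos [0.1306 0.5341 0.2306] F [-0.   1.1  0.1] open 0.08556992127215043 q6 89.9995086987072
```

```bash
python3 -m jog '0 -36 45 5;0 -73 90 11;0 -109 136 16;0 -146 181 22;0 -182 226 27;0 -219 271 32;0 -255 317 38;0 -255 317 38' 1 && python3 -c "
from h import *
to([.554,-.02,.200])"
```

```text
time: 1.1
ee_pos: [0.3796, 0.2083, 0.2309]
tcp_rot: [-60.4, 90.0, -112.6]
wrist_force: [0.8, -0.5, -0.2]
opening: 0.0854
shift mm [ 31.   -2.4 287.3] turn 26.3 t 1.1 pos [0.3796 0.2083 0.2309] F [ 0.8 -0.5 -0.2] open 0.08535001701672477 q6 80.92281913966862
```

```bash
python3 -m jog '0 0 45 4;0 0 90 9;0 0 135 14;0 0 180 18;0 0 225 22;10 -1 265 26;20 -2 287 26;30 -2 287 26'
python3 - <<'E'
from h import *
to([.554,-.02,.200]); c=grab('top','top1');b=grab('scene','scene1')
r=lambda x,s:cv2.resize(cv2.convertScaleAbs(x,alpha=1.5),None,fx=s,fy=s,interpolation=cv2.INTER_CUBIC)[:,:,::-1]
cv2.imwrite('pics/s1.png',r(b['color'][150:270,260:400],5)); s,R=st();print(R.round(3))
E
```

```text
time: 2.1
ee_pos: [0.5542, -0.0153, 0.2]
tcp_rot: [-112.2, 89.9, 170.1]
wrist_force: [-0.3, -0.3, -0.3]
opening: 0.0853
shift mm [ 0.  -1.2  4.5] turn 0.7 t 2.1 pos [ 0.5542 -0.0153  0.2   ] F [-0.3 -0.3 -0.3] open 0.08534023750029993 q6 76.09644994977702
[[-0.003  0.977  0.214]
 [ 0.     0.214 -0.977]
 [-1.    -0.002 -0.001]]
```

View pics/s1.png

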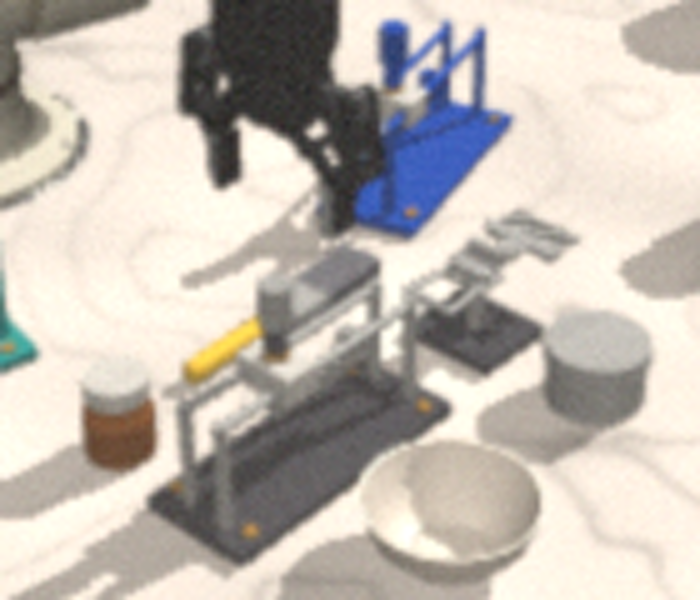

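The open fingers (tips at about (225,180) and (340,230)) straddle the knob (275,283) and sit straight above it, across the rail. I'll lower and close.

```bash
python3 -m jog '15 -1 3 0.7;30 -1 4 0.7;45 -1 4 0.7;60 -1 4 0.7;71 -1 4 0.7;71 -1 4 0.7;71 -1 4 0.7;71 -1 4 0.7' 1 && python3 -m jog '0 0 0 0;0 0 0 0;0 0 0 0;0 0 0 0;0 0 0 0;0 0 0 0;0 0 0 0;0 0 0 0' 0.1 40
python3 - <<'E'
from h import *
s,R=st(); to([.554,-.02,.128]); print('tool F',(R.T@s['wrist_force']).round(2))
E
```

```text
time: 3.2
ee_pos: [0.5544, -0.0195, 0.1309]
tcp_rot: [76.0, 89.9, -2.4]
wrist_force: [0.6, 0.1, 0.3]
opening: 0.0854
time: 4.2
ee_pos: [0.5532, -0.0196, 0.1306]
tcp_rot: [-85.9, 89.9, -164.3]
wrist_force: [-4.6, -0.6, 4.2]
opening: 0.0231
shift mm [2.6 0.7 0.5] turn -0.0 t 4.2 pos [ 0.5532 -0.0196  0.1306] F [-4.6 -0.6  4.2] open 0.023133090002184567 q6 76.42806835900252
tool F [-4.19 -4.64 -0.29]
```

```bash
python3 -m jog '3 -1 0 0;6 -1 0 0;9 -1 0 0;12 -1 0 0;15 -1 0 0;17.5 -1 0 0;17.5 -1 0 0;17.5 -1 0 0'
python3 - <<'E'
from h import *
s,R=st(); to([.554,-.02,.1116]); print('tool F',(R.T@s['wrist_force']).round(2))
E
```

```text
time: 5.2
ee_pos: [0.5531, -0.0197, 0.1141]
tcp_rot: [74.4, 89.9, -4.1]
wrist_force: [-4.4, 0.1, 8.6]
opening: 0.0229
shift mm [2.5 0.8 0.5] turn -0.0 t 5.2 pos [ 0.5531 -0.0197  0.1141] F [-4.4  0.1  8.6] open 0.022892323645153465 q6 76.40504410166064
tool F [-8.56 -4.31 -0.95]
```

Run:
```python
from h import *
O=np.array([.549,.003,0]);X=np.array([D[1],-D[0],0])
out=[]
for f,(y0,y1,x0,x1),k in (('top0',(180,215,262,312),12),('scene1',(198,228,335,385),12)):
    c=load(f); im=cv2.convertScaleAbs(c['color'][y0:y1,x0:x1],alpha=1.6)
    im=cv2.resize(im,None,fx=k,fy=k,interpolation=cv2.INTER_CUBIC)[:,:,::-1].copy()
    for s in (.11,.12,.13,.14,.15,.16):
        for e in (-.034,.034):
            u=(proj(c,O+s*D+e*X+[0,0,.06])[0]-[x0,y0]+.5)*k
            cv2.circle(im,tuple(int(v) for v in u),2,(0,0,255),-1)
            cv2.putText(im,str(int(s*1000)),tuple(int(v) for v in u),0,.35,(255,0,0),1)
    out.append(im)
w=600
cv2.imwrite('pics/bar.png',cv2.resize(np.vstack(out),None,fx=.75,fy=.75,interpolation=cv2.INTER_AREA))
```

```text
(no output)
```

View pics/bar.png

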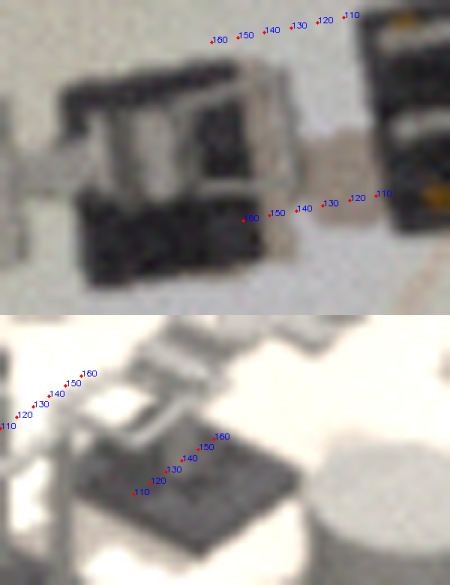

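```bash
python3 -m jog '1 -0.5 -5 0;1 -0.5 -10 0;1 -0.5 -15 0;1 -0.5 -20 0;1 -0.5 -25 0;1 -0.5 -30 0;1 -0.5 -35 0;1 -0.5 -40 0'
python3 - <<'E'
from h import *
s,R=st(); to([.554,-.02,.1116]); print('tool F',(R.T@s['wrist_force']).round(2))
E
```

```text
time: 6.2
ee_pos: [0.5451, 0.019, 0.1133]
tcp_rot: [51.4, 89.9, -27.0]
wrist_force: [-1.5, -4.0, 9.2]
opening: 0.0227
shift mm [ 1.8  1.  40. ] turn -0.1 t 6.2 pos [0.5451 0.019  0.1133] F [-1.5 -4.   9.2] open 0.02269776342101527 q6 80.50224795538855
tool F [-9.19 -2.28  3.64]
```

The bar shows in the top view (strip at about (285,75) to (297,185)) at s≈0.136 along the rail, so the face should meet it in about 42 mm more. Sliding friction reads 3.6 N. I'll approach to 34 mm, then feel forward in small steps.

```bash
cat > f.py <<'E'
from h import *
s,R=st(); f=(R.T@s['wrist_force']); print('toolF',f.round(2),'s',round(float((s['ee_pos']-[.549,.003,0])@D)*1000,2),'z',s['ee_pos'][2].round(4))
E
python3 -m jog '0 0 -5 0;0 0 -10 0;0 0 -15 0;0 0 -20 0;0 0 -25 0;0 0 -29 0;0 0 -32 0;0 0 -34 0' && python3 f.py; python3 -m jog '0 0 -0.2 0;0 0 -0.4 0;0 0 -0.6 0;0 0 -0.8 0;0 0 -1 0;0 0 -1 0;0 0 -1 0;0 0 -1 0' >/dev/null && python3 f.py
```

```text
time: 7.2
ee_pos: [0.5381, 0.0523, 0.1132]
tcp_rot: [51.1, 89.9, -27.3]
wrist_force: [-2.5, -3.1, 9.1]
opening: 0.023
toolF [-9.11 -3.09  2.52] s 50.5 z 0.1132
toolF [-8.93 -2.68  3.04] s 51.41 z 0.1132
```

```bash
python3 -m jog '0 0 -0.2 0;0 0 -0.4 0;0 0 -0.6 0;0 0 -0.8 0;0 0 -1 0;0 0 -1 0;0 0 -1 0;0 0 -1 0' >/dev/null && python3 f.py
```

```text
toolF [-9.4  -2.31  2.85] s 52.43 z 0.1132
```

```bash
python3 -m jog '0 0 -0.2 0;0 0 -0.4 0;0 0 -0.6 0;0 0 -0.8 0;0 0 -1 0;0 0 -1 0;0 0 -1 0;0 0 -1 0' >/dev/null && python3 f.py
```

```text
toolF [-8.57 -4.18  3.14] s 53.42 z 0.1132
```

```bash
python3 -m jog '0 0 -0.2 0;0 0 -0.4 0;0 0 -0.6 0;0 0 -0.8 0;0 0 -1 0;0 0 -1 0;0 0 -1 0;0 0 -1 0' >/dev/null && python3 f.py
```

```text
toolF [-8.77 -2.83  3.25] s 54.43 z 0.1132
```

```bash
python3 -m jog '0 0 -0.2 0;0 0 -0.4 0;0 0 -0.6 0;0 0 -0.8 0;0 0 -1 0;0 0 -1 0;0 0 -1 0;0 0 -1 0' >/dev/null && python3 f.py
```

```text
toolF [-8.67 -2.91  2.98] s 55.41 z 0.1132
```

```bash
python3 -m jog '0 0 -0.2 0;0 0 -0.4 0;0 0 -0.6 0;0 0 -0.8 0;0 0 -1 0;0 0 -1 0;0 0 -1 0;0 0 -1 0' >/dev/null && python3 f.py
```

```text
toolF [-9.77 -2.16  3.26] s 56.43 z 0.1132
```

```bash
python3 -m jog '0 0 -0.2 0;0 0 -0.4 0;0 0 -0.6 0;0 0 -0.8 0;0 0 -1 0;0 0 -1 0;0 0 -1 0;0 0 -1 0' >/dev/null && python3 f.py
```

```text
toolF [-8.78 -2.54  2.61] s 57.44 z 0.1132
```

```bash
python3 -m jog '0 0 -0.2 0;0 0 -0.4 0;0 0 -0.6 0;0 0 -0.8 0;0 0 -1 0;0 0 -1 0;0 0 -1 0;0 0 -1 0' >/dev/null && python3 f.py
```

```text
toolF [-9.6  -3.24  3.44] s 58.42 z 0.1132
```

```bash
python3 -m jog '0 0 -0.2 0;0 0 -0.4 0;0 0 -0.6 0;0 0 -0.8 0;0 0 -1 0;0 0 -1 0;0 0 -1 0;0 0 -1 0' >/dev/null && python3 f.py
```

```text
toolF [-9.04 -3.01  3.09] s 59.43 z 0.1132
```

```bash
python3 -m jog '0 0 -0.2 0;0 0 -0.4 0;0 0 -0.6 0;0 0 -0.8 0;0 0 -1 0;0 0 -1 0;0 0 -1 0;0 0 -1 0' >/dev/null && python3 f.py
```

```text
toolF [-10.2   -3.49   5.67] s 59.96 z 0.1132
```

The force rose from 3.1 to 5.7 N and motion stalled, so this looks like the bar. I'll confirm with a small step.

```bash
python3 -m jog '0 0 -0.1 0;0 0 -0.2 0;0 0 -0.3 0;0 0 -0.3 0;0 0 -0.3 0;0 0 -0.3 0;0 0 -0.3 0;0 0 -0.3 0' >/dev/null && python3 f.py
```

```text
toolF [-9.07 -3.15  6.76] s 60.02 z 0.1132
```

```bash
python3 -m jog '0 0 0.2 0;0 0 0.4 0;0 0 0.6 0;0 0 0.6 0;0 0 0.6 0;0 0 0.6 0;0 0 0.6 0;0 0 0.6 0' >/dev/null && python3 f.py; python3 -m jog '0 0 0 0;0 0 0 0;0 0 0 0;0 0 0 0;0 0 0 0;0 0 0 0;0 0 0 0;0 0 0 0' 1 && python3 f.py
```

```text
toolF [-9.58 -2.6   3.89] s 59.95 z 0.1132
time: 20.2
ee_pos: [0.5358, 0.0623, 0.1118]
tcp_rot: [110.5, 90.0, 32.0]
wrist_force: [-0.6, -0.9, 0.4]
opening: 0.085
toolF [-0.43 -0.74  0.75] s 60.71 z 0.1118
```

```bash
python3 -m jog '-10 0 0 0;-25 0 0 0;-45 0 0 0;-65 0 0 0;-85 0 0 0;-105 0 0 0;-120 0 0 0;-120 0 0 0' 1 && python3 -m jog '0 -40 0 0;0 -85 0 0;0 -130 0 0;0 -175 0 0;0 -215 0 0;0 -235 0 0;0 -250 0 0;0 -250 0 0'
python3 - <<'E'
from h import *
t=grab('top','top2');s=grab('scene','scene2')
O=np.array([.549,.003,0])
out=[]
for c,(y0,y1,x0,x1),k in ((t,(165,215,270,340),7),(s,(185,235,300,370),8)):
    im=cv2.convertScaleAbs(c['color'][y0:y1,x0:x1],alpha=1.5)
    im=cv2.resize(im,(700,420),interpolation=cv2.INTER_CUBIC)[:,:,::-1]
    out.append(im[:,:,:])
cv2.imwrite('pics/end.png',cv2.resize(np.vstack(out),None,fx=.7,fy=.7,interpolation=cv2.INTER_AREA))
E
```

```text
time: 21.2
ee_pos: [0.5363, 0.0623, 0.2333]
tcp_rot: [84.2, 89.9, 5.7]
wrist_force: [0.5, -0.1, -0.1]
opening: 0.0855
time: 22.2
ee_pos: [0.2906, 0.0121, 0.2317]
tcp_rot: [80.4, 90.0, 2.0]
wrist_force: [0.5, -0.6, -1.2]
opening: 0.0855
```

View pics/end.png

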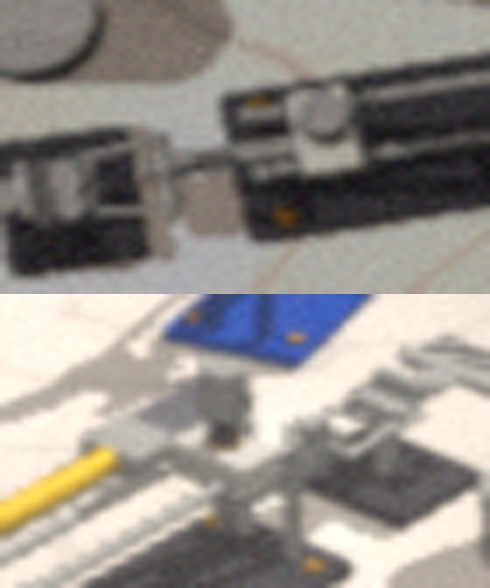

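Both views show the hook reaching the bar (top crop at about (172,175)) and the knob clear of the gripper at (225,400). I'll check the knob's height numerically from the pixel column through its axis.

Run:
```python
from h import *
O=np.array([.549,.003,0])
for f,s in (('scene1',-.0235),('scene2',.0597)):
    c=load(f); P=O+s*D
    o,_=ray(c,320,200); h=(P-o)*[1,1,0]; h/=np.linalg.norm(h)
    for dp in (0,.005,.014):
        top=proj(c,P+.012*h+[0,0,.16-dp])[0]; bot=proj(c,P-.012*h+[0,0,.128-dp])[0]
        print(f,dp,'top',top.round(1),'bot',bot.round(1))
    u=int(round(top[0])); r=int(top[1])
    print(np.c_[np.arange(r-9,r+20),c['color'][r-9:r+20,u-1:u+2].mean(1).round()].astype(int).tolist())
```

```text
scene1 0 top [314.9 204. ] bot [315.3 216.5]
scene1 0.005 top [315.  205.3] bot [315.4 217.8]
scene1 0.014 top [315.  207.6] bot [315.4 220.1]
[[198, 121, 115, 108], [199, 119, 113, 105], [200, 119, 112, 106], [201, 129, 122, 115], [202, 143, 134, 127], [203, 141, 132, 125], [204, 129, 124, 117], [205, 128, 125, 120], [206, 124, 123, 118], [207, 123, 121, 117], [208, 107, 105, 100], [209, 83, 81, 77], [210, 79, 78, 74], [211, 81, 78, 76], [212, 79, 75, 73], [213, 80, 78, 73], [214, 80, 78, 74], [215, 76, 76, 73], [216, 68, 67, 65], [217, 57, 55, 54], [218, 56, 53, 54], [219, 56, 53, 52], [220, 64, 57, 49], [221, 86, 71, 53], [222, 112, 102, 88], [223, 149, 143, 135], [224, 142, 138, 131], [225, 119, 114, 108], [226, 97, 93, 88]]
scene2 0 top [332.4 193.5] bot [332.4 205.6]
scene2 0.005 top [332.4 194.8] bot [332.4 206.8]
scene2 0.014 top [332.4 197.1] bot [332.4 209. ]
[[188, 43, 58, 107], [189, 42, 59, 108], [190, 41, 59, 112], [191, 44, 64, 122], [192, 44, 63, 119], [193, 42, 55, 96], [194, 52, 59, 82], [195, 89, 90, 94], [196, 119, 118, 114], [197, 123, 120, 116], [198, 116, 113, 109], [199, 91, 88, 86], [200, 82, 79, 76], [201, 77, 76, 72], [202, 81, 78, 75], [203, 79, 77, 75], [204, 79, 77, 73], [205, 79, 76, 75], [206, 73, 72, 70], [207, 60, 57, 56], [208, 55, 51, 50], [209, 59, 54, 53], [210, 73, 65, 57], [211, 109, 99, 87], [212, 146, 140, 132], [213, 136, 132, 126], [214, 111, 108, 103], [215, 96, 93, 89], [216, 91, 89, 85]]
```

Knob gap to the carriage: it shrank by about 1.4 px between the two views. The prediction is 1.3 px for a 5 mm depth, 0 px for nothing caught and 3.6 px for tip under the bar. The hook has caught the bar, so I'm handing in.

```bash
python3 -c "
from h import *
print(bot.job_done())"
```

```text
the job is handed in; nothing more can be done
None
```

I handed in the job at about 22 s, and my last checks indicate the hook has caught the comb's bar. No verdict was reported.

**What I did:** I pinched the knob across the rail and pressed it about 17 mm. I slid the carriage about 83 mm, using 1 mm steps over the last stretch. When the sideways force rose from about 3 N of sliding friction to 6.8 N, I took that as the bar, which means about 3.5 N on it. I eased back 0.6 mm, opened the fingers, lifted and moved the arm clear.

**Last checks:**
- **Hook:** In the final picture the knob sits about 5 mm down. Its gap to the carriage shrank by 1.4 px, against 1.3 px expected for a catch, 0 px for nothing caught and 3.6 px for the tip under the bar.
- **Robot:** The gripper is open and away, with wrist force near zero.
- **Not checked directly:** I could not read the catching force, and the tip behind the bar was too blurred to see. I did not measure the bystanders again, but nothing went near them.
- **Disagreement:** A steady 2 to 4 N across the rail stayed on the wrist while the knob was gripped, even after I shifted the arm to relieve it. It vanished on release.

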